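# Pack the capped amber bottles into the carry tray

## Task

Pack the three capped amber reagent bottles standing about in front of the carry tray and to its left into the tray, each standing upright on the bottom of the hole made for its size: the biggest bottle in the widest hole, the middle one in the middle-sized hole, the smallest in the narrowest. The open amber bottle with the rod in its neck, the clear vial and the small lidded jar do not go along: leave them standing where they are, undisturbed, like the things by the microscope.

Things in the scene. Friction and masses are not known exactly. Their poses are not given: they have to be found in the camera images.
- big_bottle_center (a point): Biggest capped amber glass bottle: straight round body 44 mm across with a shoulder and a narrow grey cap; 122 mm tall, loose, about 90 g, stands on the desk. Its point is the centre of that height, on the upright axis (z up); round, so its yaw means nothing.
- middle_bottle_center (a point): Middle capped amber glass bottle: body 32 mm across, narrow dark cap; 90 mm tall, loose, about 50 g. Its point is the centre of that height, on the upright axis (z up); round, so its yaw means nothing.
- small_bottle_center (a point): Smallest capped amber bottle, with a pale label: body 26 mm across, black cap 16 mm across on the top 16 mm; 68 mm tall, loose, about 30 g. Its point is the centre of that height, on the upright axis (z up); round, so its yaw means nothing.
- insert_wide: Insert with the widest hole: square grey plastic block, 84 x 84 x 22 mm, fixed on the tray's floor, with one round upright blind hole in the middle of its top: hole 64 mm wide, 17 mm deep (hole floor 5 mm above the block's underside). Origin: centre of its underside, 4 mm above the desk; z up, sides along the tray's x and y. Its place in the row varies.
- insert_medium: Insert with the middle-sized hole: square grey plastic block, 84 x 84 x 22 mm, fixed on the tray's floor, with one round upright blind hole in the middle of its top: hole 52 mm wide, 17 mm deep (hole floor 5 mm above the block's underside). Origin: centre of its underside, 4 mm above the desk; z up, sides along the tray's x and y. Its place in the row varies.
- insert_narrow: Insert with the narrowest hole: square grey plastic block, 84 x 84 x 22 mm, fixed on the tray's floor, with one round upright blind hole in the middle of its top: hole 44 mm wide, 17 mm deep (hole floor 5 mm above the block's underside). Origin: centre of its underside, 4 mm above the desk; z up, sides along the tray's x and y. Its place in the row varies.
- tray: Shallow metal carry tray, 106 mm (its x) by 310 mm (its y), rim 14 mm high, floor 4 mm thick, a low wire handle at each end reaching 20 mm farther out and 25 mm up; fixed to the desk. The three inserts stand in a row along its y axis, centres 98 mm apart. Origin: centre of its underside, on the desk; z up.
- open_bottle_center (a point): Look-alike to leave: open amber bottle with no cap and a thin dark rod standing out of its neck; 48 mm across, glass 104 mm tall, rod to 135 mm; loose. Its point is on its axis, 52 mm above its underside.
- clear_vial_center (a point): Look-alike to leave: clear colourless glass vial with a grey stopper; 34 mm across, 114 mm tall; loose. Its point is the centre of that height, on the upright axis (z up); round, so its yaw means nothing.
- lidded_jar_center (a point): Look-alike to leave: small squat white jar with a wide beige lid; 30 mm across, 36 mm tall; loose. Its point is the centre of that height, on the upright axis (z up); round, so its yaw means nothing.
There are look-alikes about, which are no part of the job. What is shaped like the part that bears big_bottle_center but purple or yellow is not meant.

How it is judged (in metres and radians):
At the end, for the whole second after the job is handed in: Each capped amber bottle rests upright (0.12 rad) on its own hole's floor (height 4 mm, axis within 14 mm of centre): biggest in widest, middle in middle-sized, smallest in narrowest. Open bottle, clear vial and jar stand upright, at rest, within 30 mm of their starts (horizontal distance between big_bottle_center and insert_wide below 0.014 m and angle between each of big_bottle_center, middle_bottle_center, small_bottle_center, open_bottle_center, clear_vial_center, lidded_jar_center's own z axis and vertical below 0.12 rad and z of big_bottle_center in the frame of insert_wide between 0.062 and 0.07 m and linear speed of each of big_bottle, middle_bottle, small_bottle, open_bottle, clear_vial, lidded_jar below 0.02 m/s and horizontal distance between middle_bottle_center and insert_medium below 0.014 m and z of middle_bottle_center in the frame of insert_medium between 0.046 and 0.054 m and horizontal distance between small_bottle_center and insert_narrow below 0.014 m and z of small_bottle_center in the frame of insert_narrow between 0.035 and 0.043 m and distance of each of open_bottle_center, clear_vial_center, lidded_jar_center from where it was at the start of the episode below 0.03 m); the robot touches nothing.
It fails at once if the open amber bottle is moved by more than 30 mm or tipped over (distance of open_bottle_center from where it was at the start of the episode above 0.03 m or angle between open_bottle_center's own z axis and vertical above 0.5 rad).
It fails at once if the clear vial is moved by more than 30 mm or tipped over (distance of clear_vial_center from where it was at the start of the episode above 0.03 m or angle between clear_vial_center's own z axis and vertical above 0.5 rad).
It fails at once if the small jar is moved by more than 30 mm or tipped over (distance of lidded_jar_center from where it was at the start of the episode above 0.03 m or angle between lidded_jar_center's own z axis and vertical above 0.5 rad).
It also fails if it takes over 88 s, if anything falls off the work surface, if the arm or the gripper's body presses on something with over 40 N, if the wrist force passes 120 N, or if a joint passes its speed limit or range.

## Robot

A 6-joint arm with a two-finger parallel gripper is mounted at the origin on a cart in front of the work surface, level with it; the furniture and walls round the work are solid. World frame = base frame: x ahead of the robot, y to its left, z up, the work surface at z = 0. Lengths are in mm, angles in degrees, forces in N, time in s.
With the tool pointing down it reaches from about 325 to 925 mm from the base axis. Payload 3.1 kg.
Tool frame: the origin (TCP) lies midway between the tips of the shut fingers; the grasp point (between the pads) lies 19 mm behind it; z points along the fingers, y is the direction in which the jaws open and shut (so a half turn about z gives the same grasp; the last joint's range is limited). The gripper opens to 85 mm and grips with 20 to 120 N. Pads are 22 mm wide; open, the fingers measure 114 mm over their backs; the gripper's body (76 mm by 85 mm) begins 54 mm behind the grasp point. The pads swing forward as they close: fully open they stand 13 mm farther back than shut.
Start: joints at [67.54, 12.427, 92.441, -0, 75.132, -6.429], TCP at [172.583, 600.712, 231.3] pointing down, gripper open.
Joint ranges: [-157.48, 157.48], [-44.54, 120.13], [17.64, 146.25], [-64.5, 244.5], [7.68, 150.69], [-147.95, 147.95]. Speed limits (degrees/s): [159.86, 159.86, 180, 180, 180, 180].

## Interface

Orientations are given as a 3x3 rotation matrix whose columns are the frame's x, y, z axes.
In Python, from plant import arm gives the robot as it stands.
- The arm moves only by the tool step_arm, never from a script. Its argument "commands" is one flat list of numbers, 7 for each row, row after row: the shift along the tool's x, y, z in cm, then the turn, a rotation vector about the tool's x, y, z in degrees, then the closure, from 0 (fully open) to 1 (shut). A call has 1 to 10 rows; each row shifts and turns the pose as measured when the row begins, along the tool's axes as they then stand; what a row does not reach is not made up. A row lasts 1/10 s, in which the tool goes at most 50 mm and 8.59 degrees, less where a joint would pass 70% of its speed; a pose out of reach is approached as far as the arm can. A call is refused whole if a number of a shift passes 5 or a number of a turn 8.59, either way. A call with a gripper value outside its range is refused whole. The fingers move at their own pace and stop on an object; "force" is the grip in N (left out, the last holds). Time passes only in rows, so rows that do not move let the fingers close. It gives the time, the measured TCP pose, the force and the opening at its end, in the units of the state.
- arm.get_state(): the state, without advancing time (a new reading comes with each control period).
- arm.grab_frame(name): name is "side" or "top"; returns (picture, depth): 400x640x3 uint8, blue, green, red; 400x640 float32, mm along the optical axis (not along the pixel's ray), 0 where there is no reading.
- arm.camera_params(name): a dict with "intrinsics" (3x3 intrinsics, pixels), "cam_to_world" (4x4, takes a point from camera to world coordinates). Camera axes: x right, y up, looking along -z (the intrinsics and any distortion apply to the point x, -y, -z); pixel columns grow to the right and rows downward; lengths in mm; the calibration is good to about 2 mm. A picture is of the moment at which its call begins. camera_params takes no time and is no camera call.
- arm.job_done(): hands the job in, once; it reports no verdict.
The state is a dict: "time": time; "qpos": joint angles; "qvel": joint speeds; "effort": joint torques, N m; "position": TCP position; "eef_rot": TCP orientation; "ft_force": force on the tool from outside, world axes, zero at the start; "moment": the same for the moment, N m; "finger_gap": finger opening in mm.
Only numpy, scipy, OpenCV 4.12 (cv2) and the standard library are available. Lean on these libraries where they do the work, as an engineer would, in place of code of your own. Each camera call takes 0.05 s, during which the arm holds its last target.

## Working session

There is one attempt and no reset: what is moved stays moved. The work goes in short steps, Python scripts to look and compute and a tool call to move; the robot and the scene stay as the last step left them, time stands still between calls to the robot, and variables do not carry over. Pictures are saved under pics/ and viewed, and the job is handed in when it is done.

Besides the shell and the picture viewer there is one more tool, called after "Emit:" by a JSON object that holds its "fn" and its "kwargs", one argument or row to a line. step_arm: Moves the arm, as the interface text tells. Its arguments: {"type":"object","properties":{"commands":{"type":"array","items":{"type":"number"}},"force":{"type":"number"}},"required":["commands"]}

```bash
ls; mkdir -p pics; python3 - <<'E'
from plant import arm
import cv2, numpy as np
for n in ("side","top"):
    p,d=arm.grab_frame(n); cv2.imwrite(f"pics/{n}0.png",p); np.save(f"pics/{n}0.npy",d)
    c=arm.camera_params(n); print(n,np.array(c["intrinsics"]).round(1).tolist(),np.array(c["cam_to_world"]).round(3).tolist(), c.keys(), d.min(), d.max())
s=arm.get_state(); print(s)
E
```

```text
pics
side [[401.1, 0.0, 324.8], [0.0, 401.1, 199.6], [0.0, 0.0, 1.0]] [[-0.971, 0.139, -0.197, 394.439], [-0.241, -0.503, 0.83, 846.114], [0.016, 0.853, 0.522, 529.391], [0.0, 0.0, 0.0, 1.0]] dict_keys(['intrinsics', 'cam_to_world']) 0.0 3592.12
top [[482.6, 0.0, 318.7], [0.0, 482.6, 197.2], [0.0, 0.0, 1.0]] [[0.013, 0.988, -0.155, 361.176], [-1.0, 0.013, -0.005, 143.232], [-0.002, 0.155, 0.988, 1126.947], [0.0, 0.0, 0.0, 1.0]] dict_keys(['intrinsics', 'cam_to_world']) 0.0 1869.4078
{'time': 0.1, 'qpos': array([ 6.75412448e+01,  1.24736466e+01,  9.25217231e+01, -1.19471105e-03,
        7.51330176e+01, -6.42917396e+00]), 'qvel': array([ 0.02225462, -0.02675296, -0.29485703,  0.10342722, -0.03978551,
       -0.04375645]), 'effort': array([-1.60072599e-03, -3.98085523e+01, -3.04968202e+01, -2.73589985e-04,
        4.34113303e-03, -1.62781686e-05]), 'position': array([172.28351477, 599.99877713, 230.06352215]), 'eef_rot': array([[-9.61120646e-01,  2.76127511e-01, -8.37394027e-04],
       [ 2.76128684e-01,  9.61118426e-01, -2.07852702e-03],
       [ 2.30896336e-04, -2.22894375e-03, -9.99997489e-01]]), 'ft_force': array([-0.5982076 , -0.2728866 ,  0.73610359]), 'moment': array([-0.06038964,  0.02225117, -0.01553328]), 'finger_gap': 85.24300864819749}
```

View pics/side0.png

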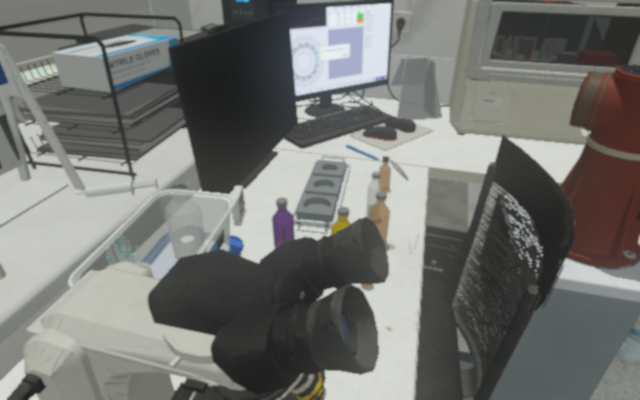

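View pics/top0.png

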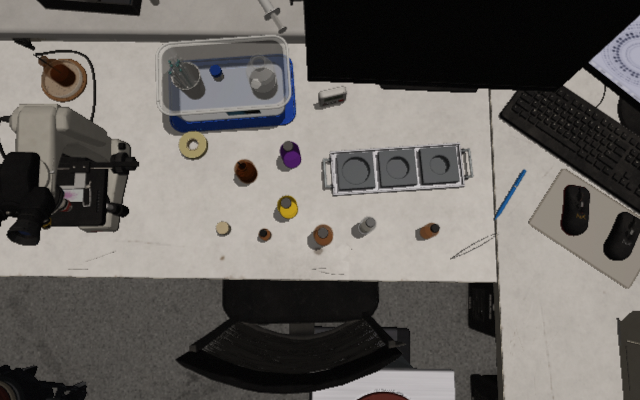

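```bash
python3 - <<'E'
import cv2, numpy as np
p=cv2.imread("pics/top0.png"); d=np.load("pics/top0.npy")
cv2.imwrite("pics/topc.png",cv2.resize(p[130:270,190:480],None,fx=2.75,fy=2.75,interpolation=cv2.INTER_CUBIC))
s=cv2.imread("pics/side0.png")
cv2.imwrite("pics/sidec.png",cv2.resize(s[130:300,250:450],None,fx=3.5,fy=3.5,interpolation=cv2.INTER_CUBIC))
E
```

```text
(no output)
```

View pics/topc.png

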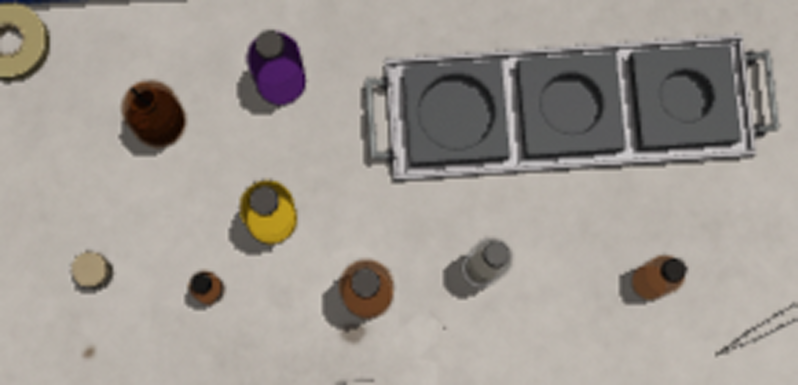

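View pics/sidec.png

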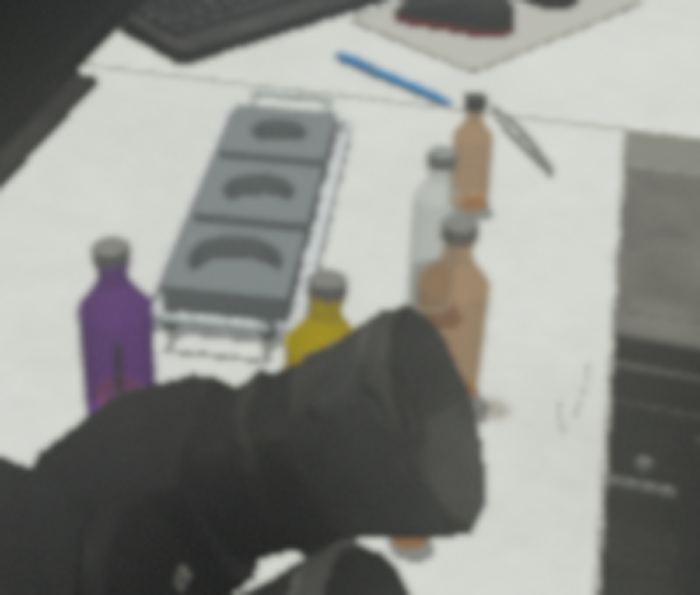

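```bash
cat > h.py <<'E'
import numpy as np, cv2
from plant import arm
def cam(n):
    c=arm.camera_params(n); return np.array(c["intrinsics"]),np.array(c["cam_to_world"])
def rays(n,uv):
    K,T=cam(n); uv=np.atleast_2d(uv).astype(float)
    d=np.c_[(uv[:,0]-K[0,2])/K[0,0],-(uv[:,1]-K[1,2])/K[1,1],-np.ones(len(uv))]
    return T[:3,3],d@T[:3,:3].T
def onplane(n,uv,z):
    o,r=rays(n,uv); t=(z-o[2])/r[:,2]; return o+r*t[:,None]
def cloud(n,d):
    v,u=np.mgrid[:400,:640]; o,r=rays(n,np.c_[u.ravel(),v.ravel()])
    return (o+r*d.ravel()[:,None]).reshape(400,640,3)
def proj(n,P):
    K,T=cam(n); q=(np.atleast_2d(P)-T[:3,3])@T[:3,:3]
    return np.c_[K[0,0]*q[:,0]/-q[:,2]+K[0,2],K[1,1]*-q[:,1]/-q[:,2]+K[1,2]]
E
python3 - <<'E'
from h import *
np.set_printoptions(suppress=True,precision=1)
d=np.load("pics/top0.npy"); p=cv2.imread("pics/top0.png")
C=cloud("top",d); Z=C[...,2]
print("desk z",[np.median(Z[a:a+10,b:b+10]) for a,b in((250,200),(250,400),(210,280),(140,400),(210,450))])
for nm,(u,v) in dict(big=(323,237),mid=(429,231),small=(264,235),jar=(222,228),vial=(366,227),open=(246,171),purple=(290,155),yellow=(288,207)).items():
    w=np.s_[v-22:v+22,u-18:u+18]; z=Z[w]; zz=z[(d[w]>0)]
    zt=np.percentile(zz,99.5); m=(Z>zt-8)&(d>0); mm=np.zeros_like(m); mm[w]=m[w]
    pts=C[mm]; ptsb=C[w][(z>8)&(d[w]>0)]
    vv,uu=np.nonzero(mm)
    print(nm,"top",zt,"n",mm.sum(),"px",uu.mean(),vv.mean(),"centroid",pts.mean(0),"| lo",ptsb[:,:2].min(0),ptsb[:,:2].max(0))
# inserts
w=np.zeros((400,640),bool); w[135:205,315:480]=1
g=p.astype(int); 
m=w&(Z>19)&(Z<33)&(d>0)
print(m.sum()); cv2.imwrite("pics/ins.png",m[130:210,310:480].astype(np.uint8).repeat(4,0).repeat(4,1)*255)
cv2.imwrite("pics/insc.png",cv2.resize(p[130:210,310:480],None,fx=4.5,fy=4.5,interpolation=cv2.INTER_NEAREST))
E
```

```text
desk z [np.float64(-0.3814402109264847), np.float64(-0.7024825580032257), np.float64(77.08773134806643), np.float64(1.0571188754563536), np.float64(-0.01423036642779607)]
big top 123.4136655658149 n 90 px 322.3888888888889 232.64444444444445 centroid [444.4 139.2 120.8] | lo [423.1 116.7] [466.6 159.5]
mid top 91.65807138117141 n 59 px 434.4237288135593 227.84745762711864 centroid [ 460.5 -102.    89.5] | lo [ 443.  -117.6] [474.5 -85.4]
small top 69.2378530539849 n 48 px 263.4375 231.6875 centroid [449.2 268.6  67.4] | lo [433.7 230. ] [494.3 283.9]
jar top 39.33068355067903 n 136 px 221.93382352941177 227.8014705882353 centroid [459.4 366.8  35.6] | lo [445.5 352.3] [473.4 380.7]
vial top 115.50685029670557 n 67 px 369.95522388059703 222.17910447761193 centroid [468.5  39.2 113.2] | lo [451.3  23. ] [485.5  57.5]
open top 106.06608107901712 n 50 px 240.76 164.62 centroid [590.8 317.8 105.4] | lo [566.7 293.9] [614.9 340.5]
purple top 122.62066304529331 n 87 px 287.4597701149425 146.04597701149424 centroid [629.6 216.5 120.2] | lo [606.7 193.3] [650.3 236.1]
yellow top 123.27249507141207 n 84 px 285.4761904761905 202.77380952380952 centroid [506.3 217.7 121. ] | lo [485.2 197.5] [527.9 239.4]
2896
```

View pics/ins.png

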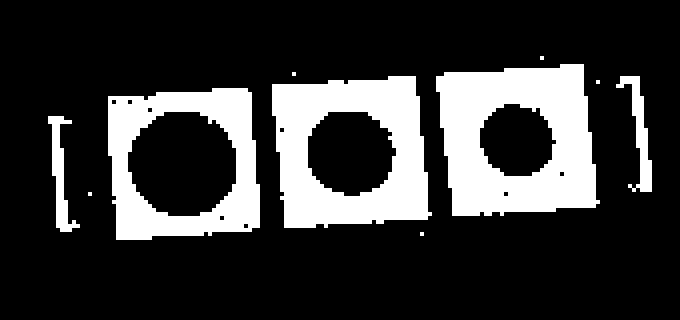

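View pics/insc.png

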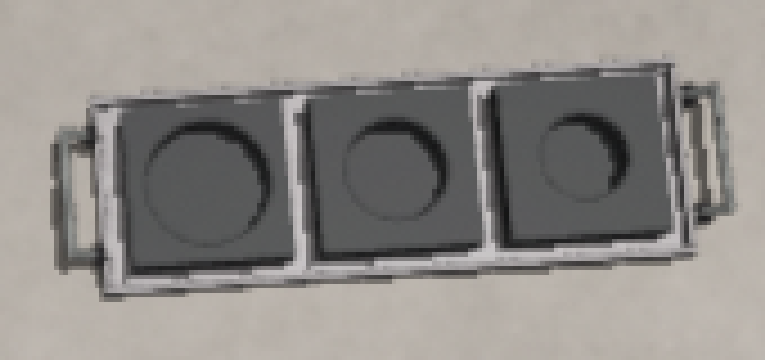

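```bash
python3 - <<'E'
from h import *
np.set_printoptions(suppress=True,precision=1)
d=np.load("pics/top0.npy"); Z=cloud("top",d)[...,2]
m=np.zeros((400,640),np.uint8); s=np.s_[135:205,330:465]; m[s]=((Z>19)&(Z<33)&(d>0))[s]
cs,h=cv2.findContours(m,cv2.RETR_CCOMP,cv2.CHAIN_APPROX_NONE)
for c,hh in zip(cs,h[0]):
    if hh[3]<0:
        if len(c)<60: continue
        f=np.zeros_like(m); cv2.drawContours(f,[c],-1,1,-1)
    else:
        if cv2.contourArea(c)<100: continue
        f=np.zeros_like(m); cv2.drawContours(f,[c],-1,1,-1); f&=1-m
    v,u=np.nonzero(f); P=onplane("top",np.c_[u,v],26)
    o,r=rays("top",np.c_[u,v]); 
    A=len(u)*(2.36*1.0)**2
    R=cv2.minAreaRect(P[:,:2].astype(np.float32))
    print("block" if hh[3]<0 else "hole",P.mean(0),"eqdia",np.sqrt(4*len(u)/np.pi)*2.32, R)
E
```

```text
block [598.2  63.8  26. ] eqdia 94.16948219090835 ((598.40673828125, 63.88142395019531), (85.21106719970703, 84.41329193115234), 4.634681701660156)
hole [598.1  64.1  26. ] eqdia 61.72774899689678 ((598.2123413085938, 64.63081359863281), (59.45875549316406, 60.695858001708984), 0.7373547554016113)
block [606.4 -33.6  26. ] eqdia 94.42384745276419 ((606.5208129882812, -33.53404998779297), (85.20995330810547, 84.90170288085938), 4.891162395477295)
hole [606.  -33.5  26. ] eqdia 49.80779656098912 ((605.3982543945312, -34.28367614746094), (47.634090423583984, 49.1389045715332), 0.7369523048400879)
block [ 614.7 -130.9   26. ] eqdia 94.74988511081754 ((614.562744140625, -130.68972778320312), (85.38104248046875, 85.84371948242188), 4.7995758056640625)
hole [ 614.6 -130.6   26. ] eqdia 42.0487313435292 ((614.7572021484375, -130.70526123046875), (42.08985137939453, 40.39903259277344), 25.13242530822754)
```

```bash
python3 - <<'E'
from h import *
np.set_printoptions(suppress=True,precision=0,linewidth=200)
d=np.load("pics/top0.npy"); C=cloud("top",d)
def rep(n,a,b,c,e):
    q=C[a:b,c:e].reshape(-1,3); q=q[d[a:b,c:e].ravel()>0]; print(n,"n",len(q),"min",q.min(0),"max",q.max(0))
    for lo in range(-800,700,100):
        s=q[(q[:,2]>lo)&(q[:,2]<=lo+100)]
        if len(s)>20: print("   z",lo,len(s),s.min(0),s.max(0))
rep("chair",282,400,175,410); rep("monitor",0,90,305,600); rep("tub",40,130,155,300); rep("scope",100,240,0,135)
for dd in ("side",):
    pass
ds=np.load("pics/side0.npy"); S=cloud("side",ds); 
np.set_printoptions(precision=1,suppress=True)
for nm,c,hh in (("big",(444.6,138.5),122),("mid",(460,-101.7),90),("small",(449,268.6),68),("purple",(629,215),122),("yellow",(506.4,218.3),122)):
  for src,CC,D in (("top",C,d),("side",S,ds)):
    q=CC[D>0]; r=np.hypot(q[:,0]-c[0],q[:,1]-c[1]); m=(r<30)&(q[:,2]>4); q=q[m];r=r[m]
    print(nm,src,m.sum(),[(z,round(float(np.percentile(r[(q[:,2]>=z)&(q[:,2]<z+8)],50 if src=='side' else 90)),1)) for z in range(4,hh+4,8) if ((q[:,2]>=z)&(q[:,2]<z+8)).sum()>2])
E
```

```text
chair n 27626 min [-108. -200. -767.] max [338. 701. 231.]
   z -800 6722 [-108. -200. -767.] [ 332.  701. -701.]
   z -700 592 [ -74. -179. -700.] [ 173.  354. -637.]
   z -400 369 [ 107. -115. -399.] [ 217.  232. -300.]
   z -300 7449 [ 108. -111. -299.] [ 338.  423. -200.]
   z -200 1498 [ 159.    6. -200.] [ 252.  388. -100.]
   z -100 2857 [  84.  -63. -100.] [246. 391.  -0.]
   z 0 3296 [ 85. -58.   0.] [239. 394. 100.]
   z 100 2806 [141. -30. 100.] [235. 400. 200.]
   z 200 2025 [143.  -8. 200.] [220. 401. 231.]
monitor n 26437 min [ 780. -536.  -14.] max [916. 188. 379.]
   z -100 613 [ 806. -536.  -14.] [916. 188.  -0.]
   z 0 4224 [ 780. -534.    0.] [909. 187. 100.]
   z 100 6764 [ 796. -475.  100.] [833. 180. 200.]
   z 200 8532 [ 803. -408.  200.] [832. 180. 300.]
   z 300 6304 [ 812. -361.  300.] [836. 177. 379.]
tub n 12979 min [698. 198.  -8.] max [931. 562. 174.]
   z -100 1061 [700. 199.  -8.] [931. 562.  -0.]
   z 0 8739 [698. 198.   0.] [930. 561. 100.]
   z 100 3179 [698. 214. 100.] [880. 519. 174.]
scope n 18825 min [408. 521.  -9.] max [774. 934. 377.]
   z -1
[... 995 characters left out ...]
e 10 [(4, 18.4)]
purple top 445 [(4, 24.1), (12, 22.3), (20, 22.0), (28, 21.8), (36, 21.9), (44, 21.8), (52, 22.0), (60, 21.7), (68, 22.0), (76, 21.5), (84, 18.7), (92, 13.5), (100, 8.7), (108, 11.7), (116, 11.2)]
purple side 721 [(12, 24.1), (20, 24.3), (28, 24.0), (36, 23.1), (44, 23.7), (52, 23.9), (60, 23.1), (68, 23.9), (76, 22.2), (84, 17.3), (92, 12.7), (100, 12.0), (108, 13.9), (116, 9.7)]
yellow top 380 [(4, 21.3), (12, 21.4), (20, 22.0), (28, 21.5), (36, 21.2), (44, 21.2), (52, 20.9), (60, 21.4), (68, 21.7), (76, 21.7), (84, 18.8), (92, 13.9), (108, 11.1), (116, 10.2), (124, 9.5)]
yellow side 309 [(68, 25.0), (76, 23.6), (84, 17.5), (92, 12.2), (100, 11.0), (108, 12.2), (116, 9.2)]
```

Emit:
{"fn": "step_arm", "kwargs": {
  "commands": [-3.5,-2.4,0,0,0,0,0,-3.5,-2.4,0,0,0,0,0,-3.5,-2.4,0,0,0,0,0,-3.5,-2.4,0,0,0,0,0,-3.5,-2.4,0,0,0,0,0],
  "force": 30
}}

```text
time: 0.6
position: [306.9, 433.9, 226.5]
eef_rot: [[-0.964, 0.266, -0.004], [0.266, 0.964, -0.004], [0.003, -0.005, -1.0]]
ft_force: [-0.6, -0.0, 0.1]
finger_gap: 85.5
```

```bash
cat > rem.py <<'E'
# usage: rem.py x y z jawdeg -> remaining shift (cm) in tool axes & turn about tool z
import sys; from h import *
x,y,z,j=map(float,sys.argv[1:5]); s=arm.get_state(); R=np.array(s["eef_rot"]); p=np.array(s["position"])
cur=np.degrees(np.arctan2(R[1,1],R[0,1])); dj=(j-cur+90)%180-90
print("t",round(s["time"],2),"p",p.round(1),"jaw",round(cur,1),"q",np.array(s["qpos"]).round(0),"F",np.array(s["ft_force"]).round(1),"gap",round(s["finger_gap"],1))
print("tool shift cm",(R.T@(np.array([x,y,z])-p)/10).round(2),"turn about tool z",round(-dj,1),"tilt rotvec needed",(np.degrees(R.T@np.cross(R[:,2],[0,0,-1]))).round(2))
E
python3 rem.py 447 271 200 48.8
```

```text
t 0.6 p [306.9 433.9 226.5] jaw 74.6 q [ 47.   1. 105.   0.  74. -27.] F [-0.6 -0.   0.1] gap 85.5
tool shift cm [-17.85 -11.96   2.66] turn about tool z 25.8 tilt rotvec needed [-0.31 -0.17  0.  ]
```

Emit:
{"fn": "step_arm", "kwargs": {
  "commands": [-4.0,-2.7,0,0,0,0,0,-4.0,-2.7,0,0,0,0,0,-4.0,-2.7,0,0,0,0,0,-4.0,-2.7,0,0,0,0,0,0,0,0,0,0,8.5,0.3,0,0,0,0,0,8.5,0.3,0,0,0,0,0,8.5,0.3]
}}

```text
time: 1.3
position: [438.5, 273.3, 223.4]
eef_rot: [[-0.75, 0.662, -0.007], [0.662, 0.75, -0.008], [-0.0, -0.011, -1.0]]
ft_force: [-0.4, 0.2, 0.1]
finger_gap: 60.3
```

```bash
python3 rem.py 447 271 150 48.8
```

```text
t 1.3 p [438.5 273.3 223.4] jaw 48.6 q [ 24.  -0. 107.  -0.  74. -24.] F [-0.4  0.2  0.1] gap 60.3
tool shift cm [-0.79  0.46  7.33] turn about tool z -0.2 tilt rotvec needed [-0.61  0.01  0.  ]
```

Emit:
{"fn": "step_arm", "kwargs": {
  "commands": [-0.8,0.45,2.5,-0.6,0,0,0.3,0,0,4.5,0,0,0,0.3,0,0,3,0,0,0,0.3,0,0,0,0,0,0,0.3]
}}

```text
time: 1.7
position: [449.0, 270.6, 121.5]
eef_rot: [[-0.747, 0.665, 0.003], [0.665, 0.747, 0.001], [-0.001, 0.003, -1.0]]
ft_force: [-0.6, -0.2, 0.3]
finger_gap: 59.5
```

```bash
python3 rem.py 447 271 20 48.8; python3 - <<'E'
from h import *
p,d=arm.grab_frame("side"); cv2.imwrite("pics/s1.png",cv2.resize(p[100:400,200:640],None,fx=1.8,fy=1.8))
p,d=arm.grab_frame("top"); cv2.imwrite("pics/t1.png",cv2.resize(p[100:400,150:480],None,fx=2,fy=2))
E
```

```text
t 1.7 p [449.  270.6 121.5] jaw 48.3 q [ 23.   7. 111.   0.  61. -25.] F [-0.6 -0.2  0.3] gap 59.5
tool shift cm [ 0.19 -0.14 10.15] turn about tool z -0.5 tilt rotvec needed [ 0.18  0.08 -0.  ]
```

View pics/s1.png

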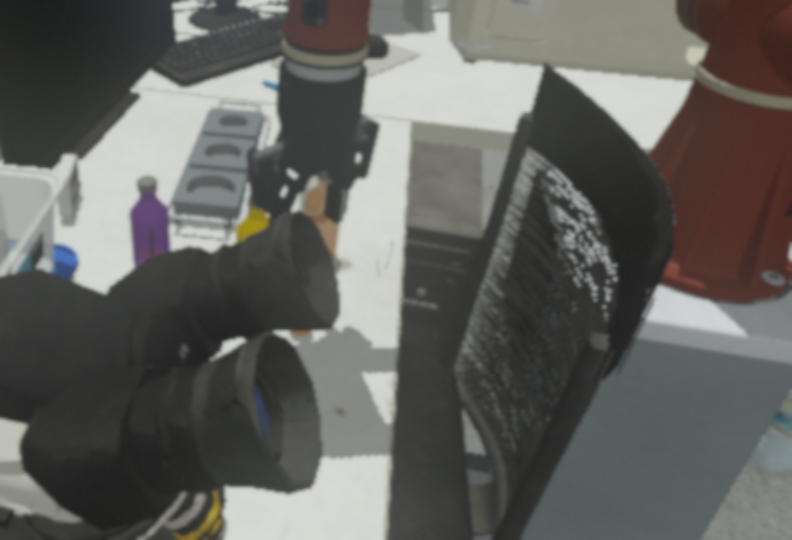

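View pics/t1.png

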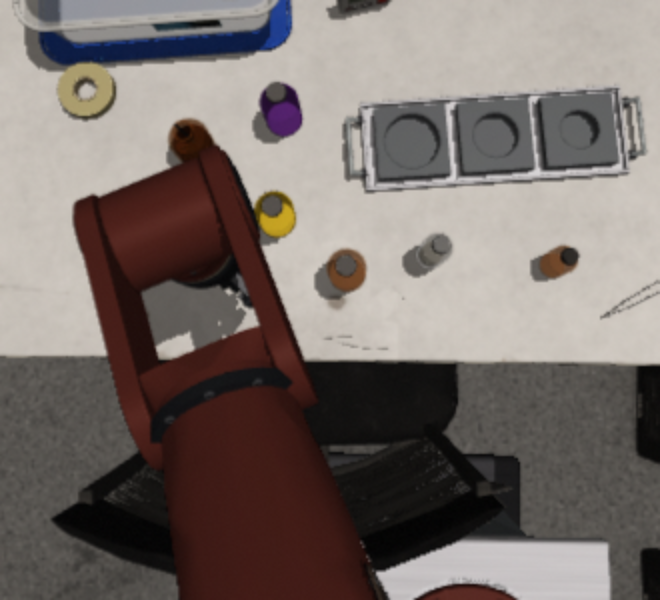

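Emit:
{"fn": "step_arm", "kwargs": {
  "commands": [0.2,-0.15,2.5,0,0,-0.5,0.3,0,0,2.5,0,0,0,0.3,0,0,2.5,0,0,0,0.3,0,0,1,0,0,0,0.3,0,0,0,0,0,0,0.3]
}}

```text
time: 2.3
position: [461.1, 278.1, 51.5]
eef_rot: [[-0.753, 0.657, 0.032], [0.658, 0.753, 0.014], [-0.015, 0.031, -0.999]]
ft_force: [0.3, -0.4, 0.1]
finger_gap: 59.6
```

```bash
python3 rem.py 447 271 20 48.8; python3 - <<'E'
from h import *
d=arm.grab_frame("top")[1]; C=cloud("top",d); q=C[d>0]
m=(q[:,0]>85)&(q[:,0]<245)&(q[:,1]>-60)&(q[:,1]<400)&(q[:,2]>240); print("arm over chair: top-surface z min",q[m,2].min(),np.percentile(q[m,2],[1,10,50]))
E
```

```text
t 2.3 p [461.1 278.1  51.5] jaw 48.9 q [ 24.  14. 112.   0.  52. -25.] F [ 0.3 -0.4  0.1] gap 59.6
tool shift cm [ 0.64 -1.56  3.09] turn about tool z 0.1 tilt rotvec needed [1.8  0.84 0.  ]
arm over chair: top-surface z min 548.4436584633082 [563.09385423 578.99438517 605.85433358]
```

Emit:
{"fn": "step_arm", "kwargs": {
  "commands": [0.6,-1.5,0,1.8,0.8,0,0.3,0,0,0,0,0,0,0.3]
}}

```text
time: 2.55
position: [449.9, 272.3, 55.6]
eef_rot: [[-0.754, 0.657, 0.007], [0.657, 0.754, 0.002], [-0.004, 0.006, -1.0]]
ft_force: [0.0, -0.4, -0.5]
finger_gap: 59.5
```

```bash
python3 rem.py 447 271 20 48.8
```

```text
t 2.55 p [449.9 272.3  55.6] jaw 48.9 q [ 24.  13. 113.  -0.  54. -25.] F [ 0.  -0.4 -0.5] gap 59.5
tool shift cm [ 0.15 -0.31  3.56] turn about tool z 0.1 tilt rotvec needed [0.36 0.21 0.  ]
```

Emit:
{"fn": "step_arm", "kwargs": {
  "commands": [0.15,-0.3,1.0,0.4,0.2,0,0.3,0.05,-0.2,1.0,0.2,0.1,0,0.3,0.05,-0.2,1.0,0.2,0.1,0,0.3,0,0,0,0,0,0,0.3]
}}

```text
time: 2.95
position: [447.0, 270.2, 27.0]
eef_rot: [[-0.754, 0.657, 0.0], [0.657, 0.754, -0.0], [-0.0, 0.0, -1.0]]
ft_force: [-0.5, -0.6, -0.5]
finger_gap: 60.1
```

```bash
python3 rem.py 447 271 20 48.8
```

```text
t 2.95 p [447.  270.2  27. ] jaw 48.9 q [ 23.  16. 113.  -0.  51. -25.] F [-0.5 -0.6 -0.5] gap 60.1
tool shift cm [0.05 0.06 0.7 ] turn about tool z 0.1 tilt rotvec needed [0.   0.01 0.  ]
```

Emit:
{"fn": "step_arm", "kwargs": {
  "commands": [0.05,0.05,0.6,0,0,0,0.3,0,0,0,0,0,0,0.5,0,0,0,0,0,0,0.8,0,0,0,0,0,0,1,0,0,0,0,0,0,1,0,0,0,0,0,0,1,0,0,0,0,0,0,1],
  "force": 30
}}

```text
time: 3.65
position: [446.9, 271.0, 19.8]
eef_rot: [[-0.754, 0.657, -0.001], [0.657, 0.754, -0.0], [0.0, -0.001, -1.0]]
ft_force: [0.3, 0.3, 0.6]
finger_gap: 24.7
```

```bash
python3 rem.py 447 271 20 48.8
```

```text
t 3.65 p [446.9 271.   19.8] jaw 48.9 q [ 24.  17. 113.  -0.  50. -25.] F [0.3 0.3 0.6] gap 24.7
tool shift cm [-0.01  0.01 -0.02] turn about tool z 0.1 tilt rotvec needed [-0.05 -0.01  0.  ]
```

Emit:
{"fn": "step_arm", "kwargs": {
  "commands": [0,0,-1.5,0,0,0,1,0,0,-3,0,0,0,1,0,0,-4,0,0,0,1,0,0,-4,0,0,0,1,0,0,-4,0,0,0,1,0,0,0,0,0,0,1]
}}

```text
time: 4.25
position: [446.4, 270.8, 195.2]
eef_rot: [[-0.754, 0.657, -0.001], [0.657, 0.754, -0.0], [0.0, -0.001, -1.0]]
ft_force: [1.2, -0.0, 1.2]
finger_gap: 24.7
```

```bash
python3 rem.py 616 -132 180 48.8
```

```text
t 4.25 p [446.4 270.8 195.2] jaw 48.9 q [ 24.   2. 108.  -0.  70. -25.] F [ 1.2 -0.   1.2] gap 24.7
tool shift cm [-39.25 -19.21   1.53] turn about tool z 0.1 tilt rotvec needed [-0.04 -0.01  0.  ]
```

Emit:
{"fn": "step_arm", "kwargs": {
  "commands": [-2,-1,0,0,0,0,1,-4,-2,0,0,0,0,1,-4,-2,0,0,0,0,1,-4,-2,0,0,0,0,1,-4,-2,0,0,0,0,1,-4,-2,0,0,0,0,1,-4,-2,0,0,0,0,1,-4,-2,0,0,0,0,1,-3,-1.5,0,0,0,0,1,0,0,0,0,0,0,1]
}}

```text
time: 5.25
position: [592.3, -81.4, 203.1]
eef_rot: [[-0.757, 0.653, 0.012], [0.653, 0.757, 0.003], [-0.007, 0.01, -1.0]]
ft_force: [-0.4, 0.1, 0.0]
finger_gap: 24.6
```

```bash
python3 rem.py 612.3 -128.8 100 48.8
```

```text
t 5.25 p [592.3 -81.4 203.1] jaw 49.2 q [-15.  10.  98.   0.  71. -64.] F [-0.4  0.1  0. ] gap 24.6
tool shift cm [-4.54 -2.39 10.32] turn about tool z 0.4 tilt rotvec needed [ 0.55  0.4  -0.  ]
```

Emit:
{"fn": "step_arm", "kwargs": {
  "commands": [-2.3,-1.2,0,0.5,0.4,0,1,-2.3,-1.2,0,0,0,0,1,0,0,2,0,0,0,1,0,0,3,0,0,0,1,0,0,0,0,0,0,1]
}}

```text
time: 5.75
position: [610.6, -129.9, 153.4]
eef_rot: [[-0.756, 0.654, -0.0], [0.654, 0.756, 0.003], [0.002, 0.002, -1.0]]
ft_force: [-2.1, 0.0, -1.2]
finger_gap: 24.6
```

```bash
python3 rem.py 612.3 -128.8 60 48.8;  python3 - <<'E'
from h import *
p,d=arm.grab_frame("side"); cv2.imwrite("pics/s2.png",cv2.resize(p[60:260,200:500],None,fx=2.6,fy=2.6))
E
```

```text
t 5.75 p [ 610.6 -129.9  153.4] jaw 49.1 q [-19.  17.  96.   0.  67. -68.] F [-2.1  0.  -1.2] gap 24.6
tool shift cm [-0.08  0.17  9.34] turn about tool z 0.3 tilt rotvec needed [ 0.11 -0.12  0.  ]
```

View pics/s2.png

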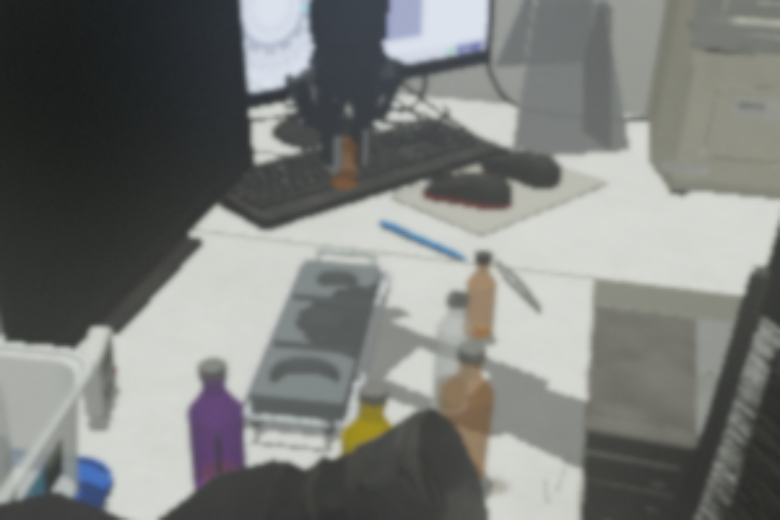

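```bash
python3 - <<'E'
from h import *
s=arm.get_state(); p0=np.array(s["position"]); ex=p0+[2.3,-2.0,0]
p,d=arm.grab_frame("side")
hsv=cv2.cvtColor(p,cv2.COLOR_BGR2HSV); m=cv2.inRange(hsv,(3,90,60),(20,255,255))
m[:, :310]=0; m[:,350:]=0; m[:105]=0; m[140:]=0
v,u=np.nonzero(m); print(len(u)); 
for r in range(v.min(),v.max()+1,3): print(r,u[v==r].min(),u[v==r].max(),u[v==r].mean())
print(proj("side",ex+[0,0,-20]),proj("side",ex+[0,0,10]))
C=cloud("side",d); q=C[m>0]; print(q.mean(0),q[:,2].min(),q[:,2].max(), "expected",ex)
E
```

```text
77
113 333 333 333.0
116 332 335 333.5
119 332 334 333.0
122 332 335 333.5
125 332 334 333.0
128 328 335 331.5
[[330.5943988  128.57234583]] [[330.86572858 117.68750962]]
[ 607.35632212 -118.69851028  156.00849683] 137.7125191540345 181.90832664528256 expected [ 614.62142776 -132.18061631  156.03019686]
```

Emit:
{"fn": "step_arm", "kwargs": {
  "commands": [-0.1,0.15,2.5,0,0,0.3,1,0,0,2.5,0,0,0,1,0,0,2.5,0,0,0,1,0,0,0,0,0,0,1]
}}

```text
time: 6.25
position: [622.8, -129.5, 92.0]
eef_rot: [[-0.755, 0.656, 0.023], [0.656, 0.755, -0.004], [-0.02, 0.012, -1.0]]
ft_force: [0.1, -0.1, -0.9]
finger_gap: 24.8
```

```bash
python3 rem.py 612.3 -128.8 31 48.8
```

```text
t 6.25 p [ 622.8 -129.5   92. ] jaw 49.0 q [-18.  21.  97.   0.  60. -67.] F [ 0.1 -0.1 -0.9] gap 24.8
tool shift cm [ 0.96 -0.7   6.08] turn about tool z 0.2 tilt rotvec needed [ 0.68  1.13 -0.  ]
```

Emit:
{"fn": "step_arm", "kwargs": {
  "commands": [0.9,-0.7,0.5,0.7,1.1,0.2,1,0.1,-0.1,1.2,0.1,0.2,0,1,0.1,-0.1,1.2,0.1,0.2,0,1,0,0,0,0,0,0,1]
}}

```text
time: 6.65
position: [611.9, -129.5, 68.2]
eef_rot: [[-0.753, 0.658, 0.0], [0.658, 0.753, -0.001], [-0.001, -0.001, -1.0]]
ft_force: [-0.1, 0.6, -0.9]
finger_gap: 25.0
```

```bash
python3 rem.py 612.3 -128.8 31 48.8
```

```text
t 6.65 p [ 611.9 -129.5   68.2] jaw 48.9 q [-18.  23.  98.  -0.  59. -67.] F [-0.1  0.6 -0.9] gap 25.0
tool shift cm [0.02 0.09 3.72] turn about tool z 0.1 tilt rotvec needed [-0.06  0.05 -0.  ]
```

Emit:
{"fn": "step_arm", "kwargs": {
  "commands": [0.05,0.05,1.0,0,0.1,0,1,0.05,-0.05,1.0,0,0.1,0,1,0.05,-0.05,1.0,0,0.1,0,1,0,0,0,0,0,0,1]
}}

```text
time: 7.05
position: [610.9, -129.2, 36.2]
eef_rot: [[-0.753, 0.658, -0.003], [0.658, 0.753, 0.002], [0.004, -0.0, -1.0]]
ft_force: [-0.3, -0.1, -1.5]
finger_gap: 24.5
```

```bash
python3 rem.py 612.3 -128.8 31 48.8
```

```text
t 7.05 p [ 610.9 -129.2   36.2] jaw 48.9 q [-18.  25.  99.   0.  56. -67.] F [-0.3 -0.1 -1.5] gap 24.5
tool shift cm [-0.08  0.12  0.52] turn about tool z 0.1 tilt rotvec needed [-0.02 -0.2  -0.  ]
```

Emit:
{"fn": "step_arm", "kwargs": {
  "commands": [-0.08,0.1,0.4,0,-0.2,0,1,0,0,0.2,0,0,0,1,0,0,0,0,0,0,1]
}}

```text
time: 7.35
position: [612.2, -129.0, 29.2]
eef_rot: [[-0.753, 0.658, -0.001], [0.658, 0.753, -0.0], [0.0, -0.001, -1.0]]
ft_force: [-0.1, 0.2, -0.3]
finger_gap: 24.4
```

```bash
python3 rem.py 612.3 -128.8 30 48.8
```

```text
t 7.35 p [ 612.2 -129.    29.2] jaw 48.9 q [-18.  26.  99.  -0.  55. -67.] F [-0.1  0.2 -0.3] gap 24.4
tool shift cm [ 0.    0.02 -0.08] turn about tool z 0.1 tilt rotvec needed [-0.04 -0.02  0.  ]
```

Open gradually to about 55 mm, then lift.

Emit:
{"fn": "step_arm", "kwargs": {
  "commands": [0,0,0,0,0,0,0.68,0,0,0,0,0,0,0.6,0,0,0,0,0,0,0.5,0,0,0,0,0,0,0.4,0,0,-1,0,0,0,0.4,0,0,-2,0,0,0,0.4,0,0,-4,0,0,0,0.4,0,0,-4,0,0,0,0.4,0,0,0,0,0,0,0.4]
}}

```text
time: 8.25
position: [612.7, -129.0, 145.9]
eef_rot: [[-0.753, 0.658, 0.0], [0.658, 0.753, -0.001], [-0.001, -0.0, -1.0]]
ft_force: [1.1, -0.5, 1.1]
finger_gap: 51.3
```

```bash
python3 rem.py 460 -101.7 160 20;  python3 - <<'E'
from h import *
p,d=arm.grab_frame("side"); cv2.imwrite("pics/s3.png",cv2.resize(p[60:260,200:500],None,fx=2.6,fy=2.6))
E
```

```text
t 8.25 p [ 612.7 -129.   145.9] jaw 48.9 q [-18.  17.  96.  -0.  67. -67.] F [ 1.1 -0.5  1.1] gap 51.3
tool shift cm [13.3  -7.99 -1.41] turn about tool z 28.9 tilt rotvec needed [-0.02  0.03 -0.  ]
```

View pics/s3.png

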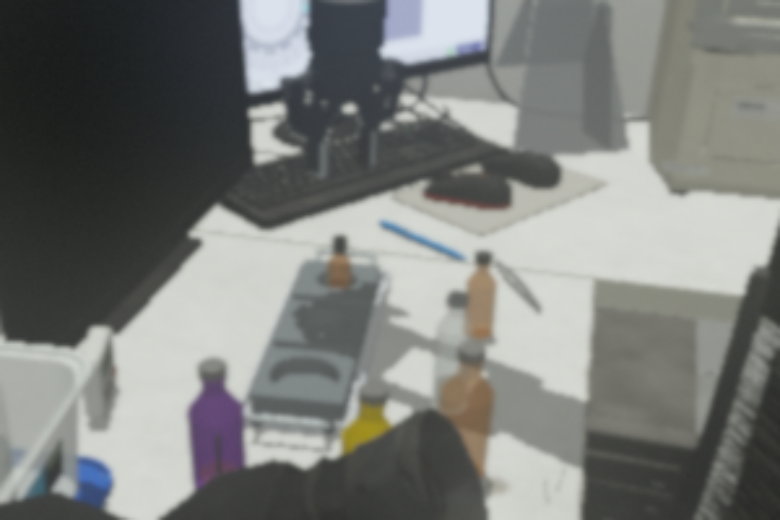

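Emit:
{"fn": "step_arm", "kwargs": {
  "commands": [2.4,-1.5,0,0,0,0,0.2,3.9,-2.4,0,0,0,0,0.2,3.9,-2.4,0,0,0,0,0.2,3,-1.7,0,0,0,0,0.2,0,0,0,0,0,0,0.2]
}}

```text
time: 8.8
position: [450.7, -99.7, 138.9]
eef_rot: [[-0.753, 0.658, -0.011], [0.658, 0.753, 0.003], [0.01, -0.005, -1.0]]
ft_force: [0.4, 0.9, -0.2]
finger_gap: 68.5
```

```bash
python3 rem.py 460 -101.7 105 48.8
```

```text
t 8.8 p [450.7 -99.7 138.9] jaw 48.9 q [-21.  -1. 118.  -0.  64. -70.] F [ 0.4  0.9 -0.2] gap 68.5
tool shift cm [-0.87  0.47  3.38] turn about tool z 0.1 tilt rotvec needed [-0.27 -0.6  -0.  ]
```

Emit:
{"fn": "step_arm", "kwargs": {
  "commands": [-0.6,0.3,1.5,-0.3,-0.6,0,0.2,0,0,1.5,0,0,0,0.2,0,0,0,0,0,0,0.2]
}}

```text
time: 9.1
position: [455.9, -100.9, 106.9]
eef_rot: [[-0.753, 0.658, 0.0], [0.658, 0.753, 0.001], [0.0, 0.001, -1.0]]
ft_force: [-0.2, 0.5, 0.7]
finger_gap: 68.1
```

```bash
python3 rem.py 460 -101.7 26 48.8
```

```text
t 9.1 p [ 455.9 -100.9  106.9] jaw 48.8 q [-21.   2. 119.   0.  59. -70.] F [-0.2  0.5  0.7] gap 68.1
tool shift cm [-0.37  0.2   8.09] turn about tool z 0.0 tilt rotvec needed [ 0.04 -0.01 -0.  ]
```

Emit:
{"fn": "step_arm", "kwargs": {
  "commands": [-0.35,0.2,1.2,0,0,0,0.2,0.05,-0.05,1.2,0.1,0.2,0,0.2,0.1,-0.05,1.2,0.1,0.2,0,0.2,0.1,-0.05,1.2,0.1,0.2,0,0.2,0,0,0,0,0,0,0.2]
}}

```text
time: 9.6
position: [458.3, -101.5, 56.6]
eef_rot: [[-0.753, 0.658, -0.012], [0.658, 0.753, 0.004], [0.011, -0.005, -1.0]]
ft_force: [-0.6, 0.4, -0.5]
finger_gap: 68.4
```

```bash
python3 rem.py 460 -101.7 26 48.8
```

```text
t 9.6 p [ 458.3 -101.5   56.6] jaw 48.9 q [-21.   7. 119.  -0.  54. -70.] F [-0.6  0.4 -0.5] gap 68.4
tool shift cm [-0.18  0.11  3.05] turn about tool z 0.1 tilt rotvec needed [-0.28 -0.65  0.  ]
```

Emit:
{"fn": "step_arm", "kwargs": {
  "commands": [-0.15,0.1,1,-0.3,-0.6,0,0.2,0.1,-0.05,1,0,0,0,0.2,0,0,1,0,0,0,0.2,0,0,0,0,0,0,0.2]
}}

```text
time: 10.0
position: [459.3, -101.6, 25.1]
eef_rot: [[-0.753, 0.658, -0.0], [0.658, 0.753, 0.001], [0.001, 0.0, -1.0]]
ft_force: [-0.2, -0.5, 0.6]
finger_gap: 68.0
```

```bash
python3 rem.py 460 -101.7 26 48.8
```

```text
t 10.0 p [ 459.3 -101.6   25.1] jaw 48.9 q [-21.  11. 120.   0.  49. -70.] F [-0.2 -0.5  0.6] gap 68.0
tool shift cm [-0.06  0.04 -0.09] turn about tool z 0.1 tilt rotvec needed [ 0.02 -0.04 -0.  ]
```

Emit:
{"fn": "step_arm", "kwargs": {
  "commands": [0,0,0,0,0,0,0.4,0,0,0,0,0,0,0.6,0,0,0,0,0,0,0.8,0,0,0,0,0,0,1,0,0,0,0,0,0,1,0,0,0,0,0,0,1,0,0,0,0,0,0,1],
  "force": 30
}}

```text
time: 10.7
position: [460.7, -102.2, 26.7]
eef_rot: [[-0.753, 0.658, 0.002], [0.658, 0.753, -0.0], [-0.002, 0.001, -1.0]]
ft_force: [-0.2, 1.1, -0.8]
finger_gap: 30.8
```

```bash
python3 rem.py 460 -101.7 26 48.8
```

```text
t 10.7 p [ 460.7 -102.2   26.7] jaw 48.9 q [-21.  11. 120.   0.  49. -70.] F [-0.2  1.1 -0.8] gap 30.8
tool shift cm [ 0.08 -0.01  0.06] turn about tool z 0.1 tilt rotvec needed [ 0.07  0.11 -0.  ]
```

Emit:
{"fn": "step_arm", "kwargs": {
  "commands": [0,0,-1.5,0,0,0,1,0,0,-3,0,0,0,1,0,0,-4,0,0,0,1,0,0,-4,0,0,0,1,0,0,-2,0,0,0,1,0,0,0,0,0,0,1]
}}

```text
time: 11.3
position: [458.3, -101.3, 174.9]
eef_rot: [[-0.753, 0.658, -0.003], [0.658, 0.753, 0.002], [0.004, -0.001, -1.0]]
ft_force: [0.7, -0.8, -0.0]
finger_gap: 30.7
```

```bash
python3 rem.py 606.3 -33.5 160 48.8
```

```text
t 11.3 p [ 458.3 -101.3  174.9] jaw 48.9 q [-21.  -3. 116.   0.  68. -70.] F [ 0.7 -0.8 -0. ] gap 30.7
tool shift cm [-6.7  14.84  1.45] turn about tool z 0.1 tilt rotvec needed [-0.04 -0.2  -0.  ]
```

Emit:
{"fn": "step_arm", "kwargs": {
  "commands": [-1,2.2,0,0,0,0,1,-1.7,3.8,0,0,0,0,1,-1.7,3.8,0,0,0,0,1,-1.3,3,0,0,0,0,1,-0.6,1.4,0,0,0,0,1,0,0,0,0,0,0,1]
}}

```text
time: 11.9
position: [599.7, -33.0, 164.7]
eef_rot: [[-0.751, 0.66, -0.012], [0.66, 0.751, 0.003], [0.011, -0.006, -1.0]]
ft_force: [-0.9, -0.8, -0.8]
finger_gap: 31.1
```

```bash
python3 rem.py 606.3 -33.5 100 48.8
```

```text
t 11.9 p [599.7 -33.  164.7] jaw 48.7 q [-10.  14.  99.   0.  69. -59.] F [-0.9 -0.8 -0.8] gap 31.1
tool shift cm [-0.6   0.44  6.46] turn about tool z -0.1 tilt rotvec needed [-0.34 -0.65 -0.  ]
```

Emit:
{"fn": "step_arm", "kwargs": {
  "commands": [-0.55,0.4,1.5,-0.3,-0.6,0,1,0,0,1.5,0,0,0,1,0.05,-0.05,1.5,0,0.1,0,1,0.05,-0.05,1.5,0,0.1,0,1,0,0,0,0,0,0,1]
}}

```text
time: 12.4
position: [597.8, -34.0, 94.7]
eef_rot: [[-0.751, 0.66, -0.016], [0.66, 0.751, 0.004], [0.015, -0.008, -1.0]]
ft_force: [-0.8, -0.4, 0.1]
finger_gap: 30.5
```

```bash
python3 rem.py 606.3 -33.5 36.5 48.8
```

```text
t 12.4 p [597.8 -34.   94.7] jaw 48.7 q [-10.  18. 101.   0.  62. -59.] F [-0.8 -0.4  0.1] gap 30.5
tool shift cm [-0.69  0.64  5.81] turn about tool z -0.1 tilt rotvec needed [-0.46 -0.84  0.  ]
```

Emit:
{"fn": "step_arm", "kwargs": {
  "commands": [-0.65,0.6,0.8,-0.4,-0.8,0,1,0,0,1.2,0,0,0,1,0,0,1.2,0,0,0,1,0,0,0,0,0,0,1]
}}

```text
time: 12.8
position: [607.3, -34.3, 60.3]
eef_rot: [[-0.751, 0.661, 0.001], [0.661, 0.751, -0.001], [-0.001, 0.0, -1.0]]
ft_force: [-0.3, 0.3, -1.2]
finger_gap: 30.8
```

```bash
python3 rem.py 606.3 -33.5 36.5 48.8
```

```text
t 12.8 p [607.3 -34.3  60.3] jaw 48.7 q [-10.  22. 101.  -0.  57. -58.] F [-0.3  0.3 -1.2] gap 30.8
tool shift cm [ 0.13 -0.01  2.38] turn about tool z -0.1 tilt rotvec needed [ 0.    0.07 -0.  ]
```

Emit:
{"fn": "step_arm", "kwargs": {
  "commands": [0.1,0,1,0,0,0,1,0,0,1,0,0,0,1,0,0,0.3,0,0,0,1,0,0,0,0,0,0,1]
}}

```text
time: 13.2
position: [607.2, -33.6, 35.7]
eef_rot: [[-0.751, 0.66, 0.002], [0.66, 0.751, -0.001], [-0.002, 0.001, -1.0]]
ft_force: [-0.2, 0.9, -2.0]
finger_gap: 31.0
```

```bash
python3 rem.py 606.3 -33.5 35.5 48.8
```

```text
t 13.2 p [607.2 -33.6  35.7] jaw 48.7 q [-10.  24. 101.  -0.  55. -58.] F [-0.2  0.9 -2. ] gap 31.0
tool shift cm [ 0.07 -0.05  0.02] turn about tool z -0.1 tilt rotvec needed [0.03 0.13 0.  ]
```

Emit:
{"fn": "step_arm", "kwargs": {
  "commands": [0,0,0,0,0,0,0.6,0,0,0,0,0,0,0.5,0,0,0,0,0,0,0.35,0,0,0,0,0,0,0.35,0,0,-1,0,0,0,0.35,0,0,-2,0,0,0,0.35,0,0,-4,0,0,0,0.35,0,0,-4,0,0,0,0.35,0,0,-4,0,0,0,0.35,0,0,0,0,0,0,0.3]
}}

```text
time: 14.2
position: [607.7, -33.6, 196.0]
eef_rot: [[-0.751, 0.66, 0.005], [0.66, 0.751, -0.002], [-0.005, 0.002, -1.0]]
ft_force: [0.1, 0.4, -0.2]
finger_gap: 59.9
```

```bash
python3 rem.py 444.6 138.5 190 60;  python3 - <<'E'
from h import *
p,d=arm.grab_frame("side"); cv2.imwrite("pics/s4.png",cv2.resize(p[60:260,200:500],None,fx=2.6,fy=2.6))
E
```

```text
t 14.2 p [607.7 -33.6 196. ] jaw 48.7 q [-10.  12.  97.  -0.  71. -58.] F [ 0.1  0.4 -0.2] gap 59.9
tool shift cm [23.62  2.15  0.49] turn about tool z -11.3 tilt rotvec needed [0.13 0.29 0.  ]
```

View pics/s4.png

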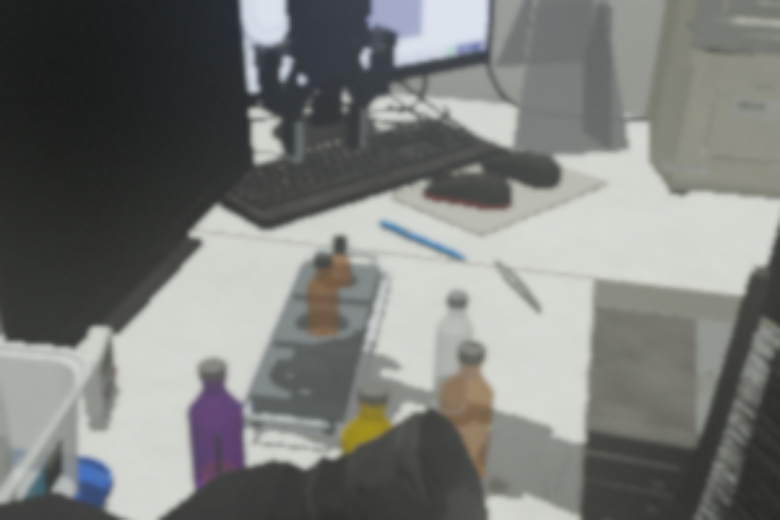

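Emit:
{"fn": "step_arm", "kwargs": {
  "commands": [2.5,0.2,0,0,0,0,0.15,4.5,0.4,0,0,0,0,0.15,4.5,0.4,0,0,0,0,0.15,4.5,0.4,0,0,0,0,0.15,4.5,0.4,0,0,0,0,0.15,0,0,0,0,0,7.7,0.15,0,0,0,0,0,7.7,0.15,0,0,0,0,0,7.7,0.15,0,0,0,0,0,7.7,0.15,0,0,0,0,0,7.7,0.15]
}}

```text
time: 15.25
position: [450.0, 120.3, 184.5]
eef_rot: [[-0.151, 0.988, -0.014], [0.989, 0.151, -0.002], [0.0, -0.014, -1.0]]
ft_force: [0.2, 0.5, -0.3]
finger_gap: 72.7
```

```bash
python3 rem.py 444.6 138.5 140 10
```

```text
t 15.25 p [450.  120.3 184.5] jaw 8.7 q [  6.  -4. 115.  -0.  70.  -2.] F [ 0.2  0.5 -0.3] gap 72.7
tool shift cm [ 1.88 -0.2   4.45] turn about tool z -1.3 tilt rotvec needed [-0.79 -0.01 -0.  ]
```

Emit:
{"fn": "step_arm", "kwargs": {
  "commands": [1.4,-0.15,0,-0.8,0,-1.3,0.15,0.4,0,1.5,0,0,0,0.15,0,0,1.5,0,0,0,0.15,0,0,0,0,0,0,0.15]
}}

```text
time: 15.65
position: [442.0, 138.0, 150.4]
eef_rot: [[-0.171, 0.985, -0.006], [0.985, 0.171, -0.001], [0.001, -0.006, -1.0]]
ft_force: [-0.0, -0.2, -0.9]
finger_gap: 73.1
```

```bash
python3 rem.py 444.6 138.5 53 10; python3 - <<'E'
from h import *
p,d=arm.grab_frame("top"); cv2.imwrite("pics/t5.png",cv2.resize(p[100:300,180:480],None,fx=2.6,fy=2.6))
E
```

```text
t 15.65 p [442.  138.  150.4] jaw 9.8 q [  9.  -2. 118.   0.  65.  -1.] F [-0.  -0.2 -0.9] gap 73.1
tool shift cm [0.   0.32 9.74] turn about tool z -0.2 tilt rotvec needed [-0.34 -0.03 -0.  ]
```

View pics/t5.png

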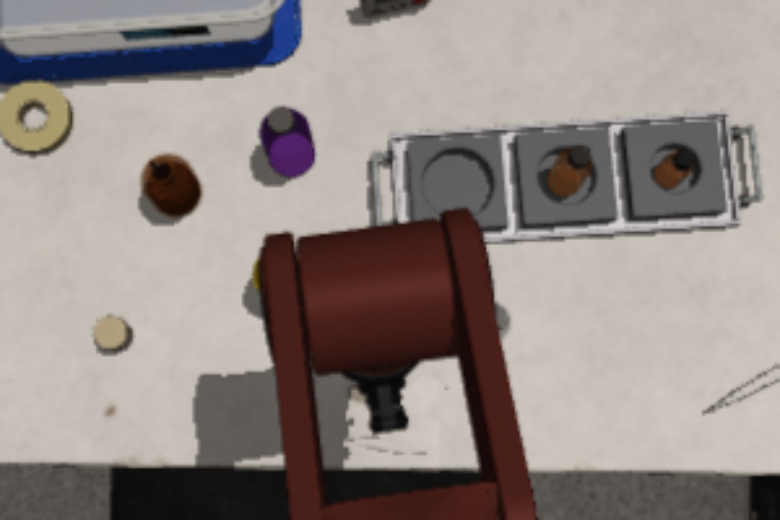

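Emit:
{"fn": "step_arm", "kwargs": {
  "commands": [0,0.3,1.5,-0.3,0,0,0.15,0,0,1.5,0,0,0,0.15,0,0,1.5,0,0,0,0.15,0,0,0,0,0,0,0.15]
}}

```text
time: 16.1
position: [447.2, 138.5, 107.4]
eef_rot: [[-0.17, 0.985, 0.004], [0.985, 0.17, 0.001], [0.0, 0.004, -1.0]]
ft_force: [-0.9, 0.2, 0.4]
finger_gap: 72.3
```

```bash
python3 rem.py 444.6 138.5 53 10
```

```text
t 16.1 p [447.2 138.5 107.4] jaw 9.8 q [  9.   2. 119.   0.  59.  -1.] F [-0.9  0.2  0.4] gap 72.3
tool shift cm [ 0.04 -0.27  5.44] turn about tool z -0.2 tilt rotvec needed [ 0.23 -0.02  0.  ]
```

Emit:
{"fn": "step_arm", "kwargs": {
  "commands": [0,-0.25,1.2,0.2,0,0,0.15,0,-0.05,1.2,0.1,0,0,0.15,0,-0.05,1.2,0.1,0,0,0.15,0,0,0,0,0,0,0.15]
}}

```text
time: 16.5
position: [445.3, 137.9, 71.0]
eef_rot: [[-0.17, 0.985, 0.0], [0.985, 0.17, 0.0], [0.0, 0.0, -1.0]]
ft_force: [-0.7, 0.3, -0.2]
finger_gap: 72.3
```

```bash
python3 rem.py 444.6 138.5 53 10
```

```text
t 16.5 p [445.3 137.9  71. ] jaw 9.8 q [  9.   5. 120.   0.  55.  -1.] F [-0.7  0.3 -0.2] gap 72.3
tool shift cm [ 0.07 -0.06  1.8 ] turn about tool z -0.2 tilt rotvec needed [ 0.   -0.01 -0.  ]
```

Emit:
{"fn": "step_arm", "kwargs": {
  "commands": [0.05,-0.05,0.8,0,0,0,0.15,0,0,0.7,0,0,0,0.15,0,0,0.2,0,0,0,0.15,0,0,0,0,0,0,0.15]
}}

```text
time: 16.9
position: [445.0, 138.4, 52.6]
eef_rot: [[-0.17, 0.985, 0.0], [0.985, 0.17, 0.0], [0.0, 0.0, -1.0]]
ft_force: [0.4, -0.1, 0.8]
finger_gap: 72.4
```

```bash
python3 rem.py 444.6 138.5 53 10
```

```text
t 16.9 p [445.  138.4  52.6] jaw 9.8 q [  9.   7. 120.   0.  52.  -1.] F [ 0.4 -0.1  0.8] gap 72.4
tool shift cm [ 0.01 -0.04 -0.04] turn about tool z -0.2 tilt rotvec needed [ 0.02 -0.02  0.  ]
```

Emit:
{"fn": "step_arm", "kwargs": {
  "commands": [0,0,0,0,0,0,0.3,0,0,0,0,0,0,0.5,0,0,0,0,0,0,0.8,0,0,0,0,0,0,1,0,0,0,0,0,0,1,0,0,0,0,0,0,1],
  "force": 40
}}

```text
time: 17.5
position: [446.0, 138.6, 53.6]
eef_rot: [[-0.17, 0.985, 0.002], [0.985, 0.17, 0.001], [0.0, 0.003, -1.0]]
ft_force: [0.4, 0.6, -0.8]
finger_gap: 42.3
```

```bash
python3 rem.py 444.6 138.5 53 10
```

```text
t 17.5 p [446.  138.6  53.6] jaw 9.8 q [  9.   7. 120.   0.  52.  -1.] F [ 0.4  0.6 -0.8] gap 42.3
tool shift cm [ 0.01 -0.14  0.06] turn about tool z -0.2 tilt rotvec needed [ 0.14 -0.01 -0.  ]
```

Emit:
{"fn": "step_arm", "kwargs": {
  "commands": [0,0,-1,0,0,0,1,0,0,-2,0,0,0,1,0,0,-3,0,0,0,1,0,0,-3,0,0,0,1,0,0,-3,0,0,0,1,0,0,-1,0,0,0,1,0,0,0,0,0,0,1]
}}

```text
time: 18.2
position: [444.0, 138.3, 190.0]
eef_rot: [[-0.17, 0.985, -0.0], [0.985, 0.17, 0.0], [0.0, -0.0, -1.0]]
ft_force: [0.3, -0.7, -1.0]
finger_gap: 42.5
```

```bash
python3 rem.py 598.2 63.9 190 10; python3 - <<'E'
from h import *
p,d=arm.grab_frame("side"); cv2.imwrite("pics/s6.png",cv2.resize(p[60:260,200:500],None,fx=2.6,fy=2.6))
E
```

```text
t 18.2 p [444.  138.3 190. ] jaw 9.8 q [  9.  -5. 116.   0.  70.  -1.] F [ 0.3 -0.7 -1. ] gap 42.5
tool shift cm [-9.950e+00  1.393e+01 -1.000e-02] turn about tool z -0.2 tilt rotvec needed [-0.01 -0.02 -0.  ]
```

View pics/s6.png

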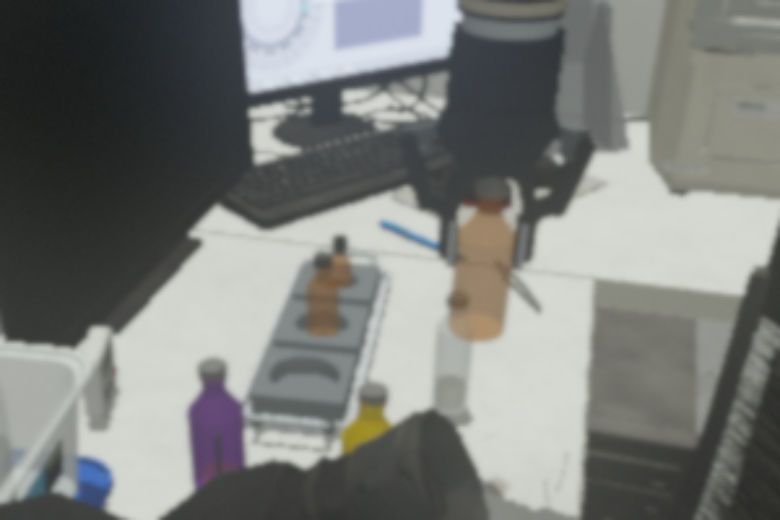

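Emit:
{"fn": "step_arm", "kwargs": {
  "commands": [-1,1.4,0,0,0,0,1,-2.2,3,0,0,0,0,1,-2.4,3.4,0,0,0,0,1,-2.4,3.4,0,0,0,0,1,-1.5,2.1,0,0,0,0,1,0,0,0,0,0,0,1]
}}

```text
time: 18.85
position: [593.3, 61.6, 174.7]
eef_rot: [[-0.172, 0.985, -0.017], [0.985, 0.172, -0.002], [0.001, -0.017, -1.0]]
ft_force: [-0.7, 0.5, 0.1]
finger_gap: 42.6
```

```bash
python3 rem.py 598.2 63.9 130 10
```

```text
t 18.85 p [593.3  61.6 174.7] jaw 9.9 q [ -1.  13.  98.  -0.  70. -11.] F [-0.7  0.5  0.1] gap 42.6
tool shift cm [0.14 0.6  4.46] turn about tool z -0.1 tilt rotvec needed [-0.98 -0.07  0.  ]
```

Emit:
{"fn": "step_arm", "kwargs": {
  "commands": [0.1,0.5,1.2,-1,0,0,1,0,0,1.5,0,0,0,1,0,0,1.5,0,0,0,1,0,0,0,0,0,0,1]
}}

```text
time: 19.25
position: [594.1, 62.0, 122.6]
eef_rot: [[-0.17, 0.985, -0.013], [0.985, 0.17, 0.001], [0.004, -0.013, -1.0]]
ft_force: [-0.8, -0.4, -1.1]
finger_gap: 42.6
```

```bash
python3 rem.py 598.2 63.9 63 10
```

```text
t 19.25 p [594.1  62.  122.6] jaw 9.8 q [ -1.  16. 100.   0.  64. -11.] F [-0.8 -0.4 -1.1] gap 42.6
tool shift cm [0.1  0.51 5.95] turn about tool z -0.2 tilt rotvec needed [-0.72 -0.2   0.  ]
```

Emit:
{"fn": "step_arm", "kwargs": {
  "commands": [0.1,0.45,0.9,-0.7,-0.2,0,1,0,0,1.2,0,0,0,1,0,0,1.2,0,0,0,1,0,0,0,0,0,0,1]
}}

```text
time: 19.65
position: [597.0, 64.7, 86.1]
eef_rot: [[-0.172, 0.985, -0.001], [0.985, 0.172, -0.0], [0.0, -0.001, -1.0]]
ft_force: [-1.6, -0.5, -0.6]
finger_gap: 42.4
```

```bash
python3 rem.py 598.2 63.9 63 10
```

```text
t 19.65 p [597.   64.7  86.1] jaw 9.9 q [ -1.  19. 102.  -0.  60. -10.] F [-1.6 -0.5 -0.6] gap 42.4
tool shift cm [-0.1   0.11  2.31] turn about tool z -0.1 tilt rotvec needed [-0.07 -0.01 -0.  ]
```

Emit:
{"fn": "step_arm", "kwargs": {
  "commands": [-0.1,0.1,1,0,0,0,1,0,0,0.8,0,0,0,1,0,0,0.3,0,0,0,1,0,0,0,0,0,0,1]
}}

```text
time: 20.05
position: [599.1, 63.9, 64.0]
eef_rot: [[-0.172, 0.985, 0.0], [0.985, 0.172, -0.0], [-0.0, 0.0, -1.0]]
ft_force: [-0.2, 0.3, -1.2]
finger_gap: 42.5
```

```bash
python3 rem.py 598.2 63.9 62.5 10
```

```text
t 20.05 p [599.1  63.9  64. ] jaw 9.9 q [ -1.  21. 102.  -0.  58. -10.] F [-0.2  0.3 -1.2] gap 42.5
tool shift cm [ 0.01 -0.08  0.15] turn about tool z -0.1 tilt rotvec needed [0.03 0.01 0.  ]
```

Emit:
{"fn": "step_arm", "kwargs": {
  "commands": [0,-0.05,0.15,0,0,0,1,0,0,0,0,0,0,0.46,0,0,0,0,0,0,0.38,0,0,0,0,0,0,0.25,0,0,0,0,0,0,0.15,0,0,-1,0,0,0,0.15,0,0,-2,0,0,0,0.15,0,0,-3,0,0,0,0.15,0,0,-3,0,0,0,0.15]
}}

```text
time: 20.95
position: [595.9, 63.7, 153.3]
eef_rot: [[-0.172, 0.985, -0.007], [0.985, 0.172, -0.0], [0.001, -0.007, -1.0]]
ft_force: [-0.4, 0.1, 0.8]
finger_gap: 72.5
```

```bash
python3 rem.py 598.2 63.9 230 10
```

```text
t 20.95 p [595.9  63.7 153.3] jaw 9.9 q [ -1.  14.  99.  -0.  67. -10.] F [-0.4  0.1  0.8] gap 72.5
tool shift cm [-0.01  0.18 -7.67] turn about tool z -0.1 tilt rotvec needed [-0.38 -0.06 -0.  ]
```

Emit:
{"fn": "step_arm", "kwargs": {
  "commands": [0,0,-4,0,0,0,0.15,0,0,-4,0,0,0,0.15,-1,-3,-1,0,0,0,0.15,-3,-3.5,0,0,0,0,0.15,-4,-2.5,0,0,0,0,0.15,-4.5,-1,0,0,0,0,0.15,-4.5,0,0,0,0,0,0.15,-4.5,0,0,0,0,0,0.15,-4.5,0,0,0,0,0,0.15,0,0,0,0,0,0,0.15]
}}

```text
time: 21.95
position: [546.8, -217.8, 268.6]
eef_rot: [[-0.178, 0.984, 0.025], [0.984, 0.178, -0.007], [-0.011, 0.023, -1.0]]
ft_force: [0.2, 0.2, -0.2]
finger_gap: 72.4
```

```bash
python3 rem.py 450 -200 250 10; python3 - <<'E'
from h import *
for n in("top","side"):
    p,d=arm.grab_frame(n); np.save(f"pics/{n}7.npy",d); cv2.imwrite(f"pics/{n}7.png",p)
    c=p[120:270,190:480] if n=="top" else p[130:270,250:450]
    cv2.imwrite(f"pics/{n}7c.png",cv2.resize(c,None,fx=2.7,fy=2.7,interpolation=cv2.INTER_CUBIC))
E
```

```text
t 21.95 p [ 546.8 -217.8  268.6] jaw 10.3 q [-29.   5.  96.   0.  77. -39.] F [ 0.2  0.2 -0.2] gap 72.4
tool shift cm [ 3.5  -9.25  1.61] turn about tool z 0.3 tilt rotvec needed [1.33 0.62 0.  ]
```

View pics/top7c.png

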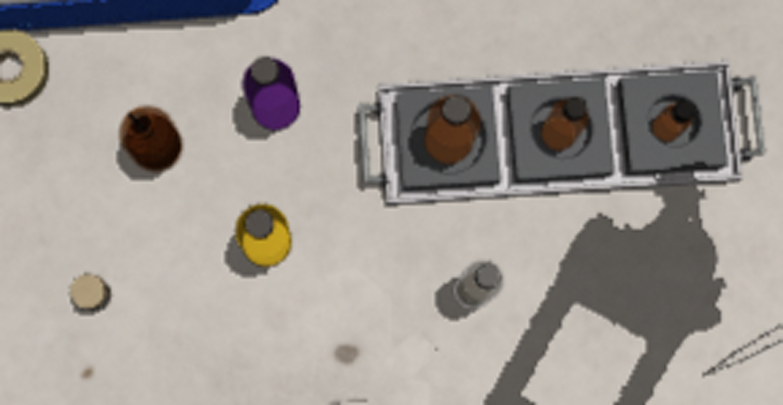

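View pics/side7c.png

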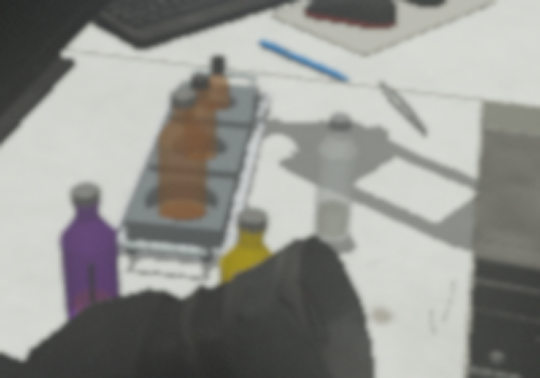

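```bash
python3 - <<'E'
from h import *
np.set_printoptions(suppress=True,precision=1)
d=np.load("pics/top7.npy"); C=cloud("top",d); d0=np.load("pics/top0.npy"); C0=cloud("top",d0)
def top(C,d,c,R=30):
    q=C[d>0]; q=q[(np.hypot(q[:,0]-c[0],q[:,1]-c[1])<R)&(q[:,2]<140)]; z=np.percentile(q[:,2],99); t=q[q[:,2]>z-8]; return t.mean(0),len(t)
for n,c,h in (("big",(598.2,63.9),131),("mid",(606.3,-33.5),99),("small",(614.6,-130.8),77)):
    t,k=top(C,d,c); print(n,"top",t,"exp z~",h,"off",t[:2]-c,k)
    b=C[d>0]; r=np.hypot(b[:,0]-c[0],b[:,1]-c[1]); b=b[(r<25)&(b[:,2]>30)&(b[:,2]<h-45)]; print("  body low xy range",b[:,:2].min(0),b[:,:2].max(0))
for n,c in (("vial",(468.5,39.2)),("jar",(459.4,366.8)),("open",(590.8,317.8)),("yellow",(506.3,217.7))):
    print(n,top(C,d,c)[0]-top(C0,d0,c)[0])
E
```

```text
big top [597.3  64.9 129.8] exp z~ 131 off [-0.9  1. ] 87
  body low xy range [575.8  42.5] [613.3  85.3]
mid top [607.7 -33.9  97.8] exp z~ 99 off [ 1.4 -0.4] 58
  body low xy range [590.2 -46.4] [614.  -17.7]
small top [ 612.  -127.3   75.8] exp z~ 77 off [-2.6  3.5] 46
  body low xy range [ 600.6 -122.7] [ 614.6 -106.7]
vial [ 0.4 -0.3 -0.5]
jar [ 0.3  0.3 -0. ]
open [1.  1.9 7.7]
yellow [-0.   0.  -0.6]
```

```bash
python3 -c "
from plant import arm
print(arm.get_state()['qvel'].round(2)); print(arm.job_done())"
```

```text
[ 2.32 -0.75  1.68  0.46  0.06  0.19]
the job is handed in; nothing more can be done
None
```

I packed all three capped amber bottles and handed the job in at about 22 s, well under the 88 s limit: biggest in the widest hole, middle in the middle-sized, smallest in the narrowest. No verdict was reported.

**Packed bottles:** In the last top-camera check, the cap centres were 1.3 mm (big), 1.5 mm (middle) and 4.4 mm (small) off their hole centres, with 14 mm allowed. All three caps were at the height expected for a bottle resting on its hole floor, and the bottles looked upright in both cameras.

**Things left alone:** The clear vial and the jar were within 1 mm of where they started. The open bottle's reading shifted by about 2 mm sideways and 8 mm in height. I put that down to the thin rod being picked up differently by the depth camera, but I did not confirm it. It looked undisturbed in the pictures.

**Other notes:**
- Early on, a fast descent over the small bottle drifted about 16 mm sideways. I corrected it before the fingers reached the bottle's body.
- At hand-in the gripper was open, empty and clear of everything, with the joints still settling at about 2 degrees/s.

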